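# Wedge the bench jig's sprung catch open and slide the drum out

## Task

Drive the loose wooden wedge fully home, thin end first, into the gap between the jig's rail and the long arm of its sprung steel catch, so that it holds the catch open by itself, and let go of it. Then slide the drum on its plate along the bench, without lifting or tipping it, out of the rails until the plate is wholly clear of the jig. Leave it lying flat with the wedge still holding the catch open, and leave the jar, tin and hammer where they are.

Things in the scene. Friction and masses are not known exactly. Their poses are not given: they have to be found in the camera images.
- jig: Pale wooden jig fixed on the bench. Origin on the bench top midway between its rails; +x is the way the drum slides out, z up. Rails along x from -78 to 48 mm (-y one to 80), inner faces y = +-46.5, outer +-66, 20 high; lips over the plate reach in to |y| 38.5. Backstop x -96 to -78, 20 high. Guide block x 68-80, y 47-66. Spring bracket x 40-72, y 130-144, 26 high. All mm; ends at x = 80.
- rail_face (a point): Point on the bench at the foot of the +y rail's outer face (jig x -44, y 66 mm), at the open end of the gap for the wedge. The gap runs from here along jig +x to the catch's bolt at x = 50 mm; it lies on the bench, open above, between this face and the catch's arm: 14 mm wide with the catch shut.
- wedge_home (a point): Where the wedge's origin lies when it is fully home, its thin end against the bolt and its axes parallel to the jig's: jig x -10, y 83 mm, on the bench. Driving it in along +x takes about 5 to 15 N. Only its parallel part stays put by itself; on the taper the spring pushes it back out.
- catch (a joint): L-shaped sprung steel catch sliding along jig +y: 0 shut, 0.020 held by the wedge, 0.030 end of travel; the plate passes from 0.016. Spring: 3 N shut, 5 N at 0.020. Long arm 16 mm thick, 20 high, along the +y rail from jig x 66 to -44 mm, inner face at y 80 when shut, flaring out to y 90 from x -28 to -44 as a lead-in. Its bolt runs across at x 50-66 mm, joining the arm, 18 high.
- catch_nose (a point): Middle of the end face of the catch's bolt, which blocks the plate's way; 10 mm above the bench, at jig x 58, y 31 mm when shut; moves with the catch.
- drum: Low dark wooden drum shell, 68 mm outside, open bore 52 mm down to its plate, rim 42 mm above the bench, centred on a plate 116 (x) by 90 (y) by 12 mm; 0.18 to 0.35 kg. Origin under the plate's middle, axes parallel to the jig's. Starts between the rails (1.5 mm play a side), jig x -20 to -11 mm; it has just left the jig when at jig x 138 mm. Pushed high up it rubs hard in the rails.
- wedge: Pale wooden wedge lying on the bench, 120 mm long (x), 34 wide (y), 52 tall, 0.12 to 0.2 kg. Origin mid-length, mid-width on the underside; x points to the thin end (+60). Side y = -17 is straight and goes along the rail. The other side is y = +17 from x -60 to 0, then tapers to y = -9 at x 60 (8 mm thick there).
- wedge_tip (a point): Middle of the wedge's thin end, at its underside: wedge x 60, y -13 mm.
- jar: Amber glass jar with a brass cap, 68 mm across, about 95 mm tall; a bystander. Origin at the centre of its underside.
- tin: Plain steel tin, 80 mm across, 75 mm tall; a bystander. Origin at the centre of its underside.
- hammer: Hammer lying on the bench along its x; a bystander. Origin on its underside.
Not all that is in view belongs to the job. There is more than one size of the drum; the one meant has the size given above. Leave any orange look-alike of the wedge alone.

How it is judged (in metres and radians):
On the way:
1. the wedge, let go of, holds the catch open (0.017 or more) with its thin end within 18 mm of the bolt, while the drum is still in the rails (value of joint catch above 0.017 m and x of wedge_tip in the frame of jig above 0.032 m and y of wedge_tip in the frame of jig between 0.06 and 0.1 m and height (world z) of wedge_tip below 0.012 m and contact force between each of the fingers, the arm and wedge below 0.2 N and x of drum in the frame of jig below 0.02 m), for 0.3 s.
At the end, for the whole second after the job is handed in: The drum lies flat and still on the bench, its origin at least 134 mm along the jig's +x from the jig's origin (plate out of the jig). The wedge is still in the gap on the bench, thin end within 18 mm of the bolt, holding the catch at 0.017 or more (x of drum in the frame of jig above 0.134 m and angle between drum's own z axis and vertical below 0.06 rad and height (world z) of drum between -0.006 and 0.006 m and linear speed of drum below 0.02 m/s and value of joint catch above 0.017 m and x of wedge_tip in the frame of jig above 0.032 m and y of wedge_tip in the frame of jig between 0.06 and 0.1 m and height (world z) of wedge_tip below 0.012 m); the robot touches nothing.
It fails at once if the drum is lifted more than 20 mm off the bench (height (world z) of drum above 0.02 m).
It fails at once if the drum is tipped by more than 0.25 rad (angle between drum's own z axis and vertical above 0.25 rad).
It fails at once if the jar, tin or hammer is moved by more than 40 mm (distance of any of jar, tin, hammer from where it was at the start of the episode above 0.04 m).
It also fails if it takes over 64 s, if anything falls off the work surface, if the arm or the gripper's body presses on something with over 40 N, if the wrist force passes 120 N, or if a joint passes its speed limit or range.

## Robot

A 6-joint arm with a two-finger parallel gripper is mounted at the origin on the work surface. World frame = base frame: x ahead of the robot, y to its left, z up, the work surface at z = 0. Lengths are in mm, angles in rad, forces in N, time in s.
With the tool pointing down it reaches from about 400 to 925 mm from the base axis. Payload 12.5 kg.
Tool frame: the origin (TCP) lies midway between the tips of the shut fingers; the grasp point (between the pads) lies 19 mm behind it; z points along the fingers, y is the direction in which the jaws open and shut (so a half turn about z gives the same grasp; the last joint's range is limited). The gripper opens to 95 mm and grips with 3 to 60 N. Pads are 20 mm wide; open, the fingers measure 119 mm over their backs; the gripper's body (75 mm by 180 mm) begins 59 mm behind the grasp point.
Start: joints at [1.242, 0.491, 1.559, -0, 1.092, -0.106], TCP at [138.082, 609.574, 214.661] pointing down, gripper open.
Joint ranges: [-3.1, 3.1], [-0.84, 2.19], [0.05, 2.79], [-1.13, 4.28], [0.06, 2.93], [-2.69, 2.69]. Speed limits (rad/s): [2.22, 2.22, 2.79, 3.14, 3.14, 3.14].

## Interface

Orientations are given as [roll, pitch, yaw] about the fixed x, y, z axes, in that order (R = Rz(yaw) Ry(pitch) Rx(roll)).
In Python, from cell import env gives the robot as it stands.
- The arm moves only by the tool servo_tool, never from a script. Its argument "plan" is a list of rows, each a list of 7 numbers: the shift along the tool's x, y, z in m, then the turn, a rotation vector about the tool's x, y, z in degrees, then the opening in per cent of the stroke, from 0 (shut) to 100 (fully open). In form: [[dx, dy, dz, wx, wy, wz, jaw], ...]. A call has 1 to 8 rows; each row shifts and turns the pose as measured when the row begins, along the tool's axes as they then stand; what a row does not reach is not made up. A row lasts 1/12 s, in which the tool goes at most 41.7 mm and 7.16 degrees, less where a joint would pass 70% of its speed; a pose out of reach is approached as far as the arm can. A call is refused whole if a number of a shift passes 0.0417 or a number of a turn 7.16, either way. A call with a gripper value outside its range is refused whole. The fingers move at their own pace and stop on an object; the grip force is fixed at half the most. Time passes only in rows, so rows that do not move let the fingers close. It gives the time, the measured TCP pose, the force and the opening at its end, in the units of the state.
- env.state(): the state, without advancing time (a new reading comes with each control period).
- env.read_camera(name): name is "side" or "top" or "wrist"; returns a dict with "img" (480x640x3 uint8, blue, green, red), "intrinsics" (3x3 intrinsics, pixels), "R" (3x3) and "t" (3): a world point X has camera coordinates R X + t. Camera axes: x right, y down, z forward; pixel columns grow to the right and rows downward; lengths in mm; the calibration is good to about 2 mm. A picture is of the moment at which its call begins. There is no depth.
- env.job_done(): hands the job in, once; it reports no verdict.
The state is a dict: "t": time; "joints": joint angles; "qvel": joint speeds; "tau": joint torques, N m; "eef_pos": TCP position; "tcp_rot": TCP orientation; "ft_force": force on the tool from outside, world axes, zero at the start; "moment": the same for the moment, N m; "opening": opening from 0.0 (shut) to 1.0 (fully open).
Only numpy, scipy, OpenCV 4.12 (cv2) and the standard library are available. Lean on these libraries where they do the work, as an engineer would, in place of code of your own. Each camera call takes 0.05 s, during which the arm holds its last target. There are 200 camera calls.

## Working session

There is one attempt and no reset: what is moved stays moved. The work goes in short steps, Python scripts to look and compute and a tool call to move; the robot and the scene stay as the last step left them, time stands still between calls to the robot, and variables do not carry over. Pictures are saved under pics/ and viewed, about 8 in all and at most 12, crops included, and the job is handed in when it is done.

Besides the shell and the picture viewer there is one more tool, called after "Emit:" by a JSON object that holds its "name" and its "arguments". servo_tool: Moves the arm, as the interface text tells. Its arguments: {"type":"object","properties":{"plan":{"type":"array","items":{"type":"array","items":{"type":"number"}}}},"required":["plan"]}

```bash
mkdir -p pics; ls; cat > h.py <<'E'
import numpy as np, cv2
from cell import env
def cam(n):
    c=env.read_camera(n); return c['img'],np.array(c['intrinsics'],float),np.array(c['R'],float),np.array(c['t'],float).ravel()
def ray(c,u,v,z=0):
    _,K,R,t=c; o=-R.T@t; d=R.T@np.linalg.solve(K,[u,v,1]); return o+d*(z-o[2])/d[2]
def proj(c,P):
    _,K,R,t=c; p=K@(R@np.asarray(P,float)+t); return p[:2]/p[2]
E
python3 - <<'E'
from h import *
for n in('top','side'):
    c=cam(n); cv2.imwrite(f'pics/{n}0.png',c[0]); np.savez(f'{n}0.npz',i=c[0],K=c[1],R=c[2],t=c[3]); print(n,(-c[2].T@c[3]).round(),c[2][2].round(2))
print(env.state())
E
```

```text
pics
top [ 331.  -89. 1283.] [ 0.11  0.   -0.99]
side [ -49. -788.  918.] [ 0.42  0.57 -0.7 ]
{'t': 0.1, 'joints': array([ 1.24237724e+00,  4.91486751e-01,  1.55937044e+00, -3.28721178e-06,
        1.09169720e+00, -1.05603061e-01]), 'qvel': array([-0.00142666, -0.00286351, -0.00302981,  0.00019736,  0.00021797,
       -0.00028428]), 'tau': array([ 2.46922027e-03, -6.13629699e+01, -2.58609813e+01,  6.93759928e-02,
        4.70015989e-02,  1.26232571e-07]), 'eef_pos': array([138.02444036, 609.35835526, 214.13418991]), 'tcp_rot': array([-3.14063596e+00, -9.84749238e-05,  2.91877810e+00]), 'ft_force': array([-0.23160974,  0.20175759,  0.06280634]), 'moment': array([ 0.0432908 , -0.01848612, -0.02459349]), 'opening': 0.9979641784946511}
```

View pics/top0.png

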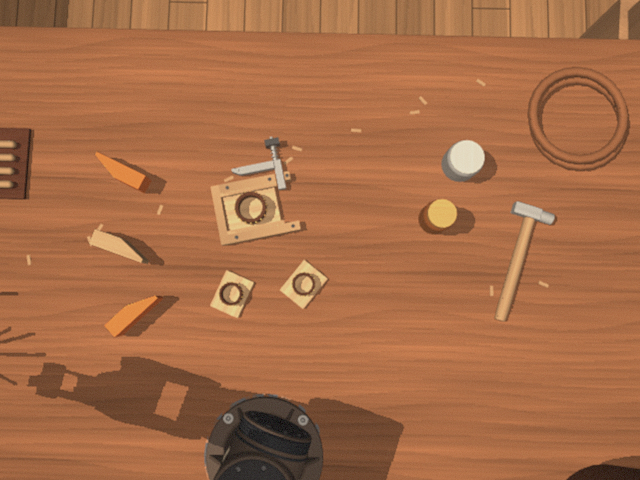

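View pics/side0.png

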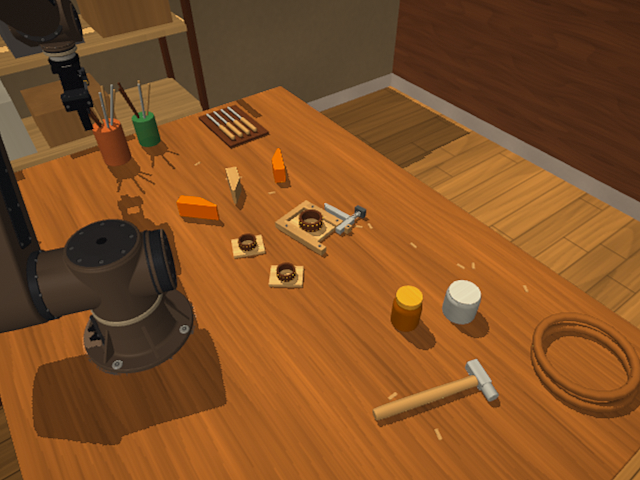

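The top view shows the jig at about (250,208), with its +x pointing image right and the catch on the upper side. The candidates:
- **Wedges:** pale at (117,245), orange at (122,172) and (132,315). The pale one is meant.
- **Drums:** in the jig at (251,208), loose at (232,294) and (304,284). The one in the rails fits; the loose ones look smaller.

I'll confirm with an enlarged crop.

```bash
python3 - <<'E'
from h import *
d=np.load('top0.npz'); i=d['i']
a=cv2.resize(i[125:255,200:310],None,fx=4.5,fy=4.5,interpolation=cv2.INTER_CUBIC)
b=cv2.resize(i[220:275,80:160],None,fx=3.7,fy=3.7,interpolation=cv2.INTER_CUBIC)
o=np.zeros((a.shape[0],a.shape[1]+b.shape[1],3),np.uint8); o[:,:a.shape[1]]=a;o[:b.shape[0],a.shape[1]:]=b
print(a.shape,b.shape); cv2.imwrite('pics/c0.png',o)
c=(d['i'],d['K'],d['R'],d['t'])
for p in [(251,208),(117,245),(147,262),(215,187),(277,180),(222,240),(300,224)]: print(p,ray(c,*p,20).round())
E
```

```text
(585, 495, 3) (204, 296, 3)
(251, 208) [528.  46.  20.]
(117, 245) [440. 334.  20.]
(147, 262) [405. 267.  20.]
(215, 187) [573. 127.  20.]
(277, 180) [592.  -9.  20.]
(222, 240) [457. 107.  20.]
(300, 224) [496. -62.  20.]
```

View pics/c0.png

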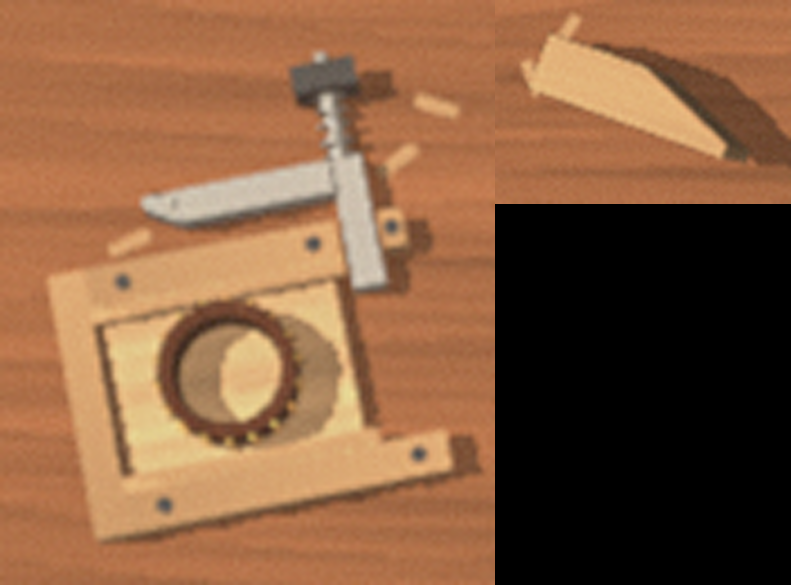

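The crop confirms both. The pale wedge has its thin end lower right, straight side below. The drum in the jig sits on a plate filling the rails.

```bash
cat >> h.py <<'E'
def fit(L,W):
    L=np.array(L,float);W=np.array(W)[:,:2];l0=L.mean(0);w0=W.mean(0)
    a=(L-l0)[:,0]+1j*(L-l0)[:,1]; b=(W-w0)[:,0]+1j*(W-w0)[:,1]
    th=np.angle((a.conj()*b).sum()); s=abs((a.conj()*b).sum())/(abs(a)**2).sum()
    R=np.array([[np.cos(th),-np.sin(th)],[np.sin(th),np.cos(th)]]); t=w0-R@l0
    return th,t,R,s,np.abs(L@R.T+t-W).max()
def load(n):
    d=np.load(n); return d['i'],d['K'],d['R'],d['t']
E
python3 - <<'E'
from h import *
c=load('top0.npz')
J=[((103,540),(-96,-66)),((48,277),(-96,66)),((450,468),(80,-66)),((340,222),(48,66))]
W=[ray(c,200+(p[0]+.5)/4.5-.5,125+(p[1]+.5)/4.5-.5,20) for p,_ in J]
j=fit([q for _,q in J],W); print('jig',j)
G=[((62,35),(-60,17)),((37,92),(-60,-17)),((227,158),(60,-17)),((157,68),(0,17)),((235,147),(60,-9))]
W=[ray(c,80+(p[0]+.5)/3.7-.5,220+(p[1]+.5)/3.7-.5,52) for p,_ in G]
w=fit([q for _,q in G],W); print('wedge',w)
dc=ray(c,200+(229)/4.5-.5,125+(370)/4.5-.5,42); print('drum in jig',j[2].T@(dc[:2]-j[1]), dc)
for p in[(-10,83),(-110,83)]: print(p,j[2]@p+j[1])
E
```

```text
jig (np.float64(-1.3482123188245696), array([531.59150078,  28.3046554 ]), array([[ 0.22075062,  0.97533028],
       [-0.97533028,  0.22075062]]), np.float64(0.9895714528683676), np.float64(2.555790057138225))
wedge (np.float64(-1.8928696861052887), array([435.87258796, 320.02271331]), array([[-0.31653399,  0.94858117],
       [-0.94858117, -0.31653399]]), np.float64(0.9783767314864059), np.float64(2.389404433926188))
drum in jig [-17.08016049  -0.13354016] [527.69079902  44.93397412  42.        ]
(-10, 83) [610.33640824  56.38025958]
(-110, 83) [588.26134639 153.91328806]
```

```bash
cat >> h.py <<'E'
from scipy.spatial.transform import Rotation as Ro
def go(pos,yaw,jaw,vmax=.04,n=8):
    s=env.state(); p=np.array(s['eef_pos'])/1e3; T=np.array(pos,float)/1e3
    R=Ro.from_euler('xyz',s['tcp_rot']); G=Ro.from_euler('xyz',[np.pi,0,yaw]); out=[]
    for k in range(n):
        rv=(R.inv()*G).as_rotvec(degrees=True); a=np.linalg.norm(rv)
        d=R.inv().apply(T-p); m=np.linalg.norm(d)
        if m<2e-4 and a<.1: break
        d=d*min(1,vmax/m) if m else d; rv=rv*min(1,7/a) if a else rv
        out.append([round(x,4) for x in d]+[round(x,1) for x in rv]+[jaw])
        p=p+R.apply(d); R=R*Ro.from_rotvec(rv,degrees=True)
    print('at',np.round(s['eef_pos'],1),np.round(s['tcp_rot'],3),'left mm',np.linalg.norm(T-p)*1e3); print(str(out).replace(' ',''))
E
python3 -c "
from h import *
go([445,348,180],1.249,100)"
```

```text
at [138.  609.4 214.1] [-3.141 -0.     2.919] left mm 84.60762103861506
[[np.float64(-0.0353),np.float64(-0.0185),np.float64(0.0034),np.float64(-0.0),np.float64(0.0),np.float64(7.0),100],[np.float64(-0.0373),np.float64(-0.014),np.float64(0.0034),np.float64(-0.0),np.float64(0.0),np.float64(7.0),100],[np.float64(-0.0387),np.float64(-0.0094),np.float64(0.0034),np.float64(-0.0),np.float64(0.0),np.float64(7.0),100],[np.float64(-0.0396),np.float64(-0.0046),np.float64(0.0034),np.float64(-0.0),np.float64(0.0),np.float64(7.0),100],[np.float64(-0.0399),np.float64(0.0002),np.float64(0.0034),np.float64(-0.0),np.float64(0.0),np.float64(7.0),100],[np.float64(-0.0395),np.float64(0.0051),np.float64(0.0034),np.float64(-0.0),np.float64(0.0),np.float64(7.0),100],[np.float64(-0.0386),np.float64(0.0099),np.float64(0.0034),np.float64(-0.0),np.float64(0.0),np.float64(7.0),100],[np.float64(-0.0371),np.float64(0.0145),np.float64(0.0034),np.float64(-0.0),np.float64(0.0),np.float64(7.0),100]]
```

Emit:
{"name": "servo_tool", "arguments": {"plan": [[-0.035, -0.0185, 0.003, 0, 0, 7, 100], [-0.037, -0.014, 0.003, 0, 0, 7, 100], [-0.0385, -0.0095, 0.003, 0, 0, 7, 100], [-0.0395, -0.0045, 0.003, 0, 0, 7, 100], [-0.04, 0, 0.003, 0, 0, 7, 100], [-0.0395, 0.005, 0.003, 0, 0, 7, 100], [-0.0385, 0.01, 0.003, 0, 0, 7, 100], [-0.037, 0.0145, 0.003, 0, 0, 7, 100]]}}

```text
t: 0.77
eef_pos: [380.5, 396.0, 186.9]
tcp_rot: [-3.138, 0.001, 1.924]
ft_force: [0.6, 1.0, -0.4]
opening: 1.004
```

```bash
sed -i 's/\[round(x,4) for x in d\]+\[round(x,1) for x in rv\]/[round(float(x),4) for x in d]+[round(float(x),1) for x in rv]/' h.py; python3 -c "
from h import *
go([445,348,180],1.249,100)"
```

```text
at [380.5 396.  186.9] [-3.138e+00  1.000e-03  1.924e+00] left mm 0.0
[[-0.0334,0.0218,0.0034,-0.0,0.0,7.0,100],[-0.0305,0.0257,0.0034,-0.0,0.0,7.0,100],[-0.0005,0.0005,0.0001,-0.0,0.0,7.0,100],[0.0,0.0,0.0,-0.0,0.0,7.0,100],[0.0,0.0,0.0,-0.0,0.0,7.0,100],[0.0,0.0,0.0,-0.0,0.0,3.7,100]]
```

Emit:
{"name": "servo_tool", "arguments": {"plan": [[-0.0335, 0.022, 0.003, 0, 0, 7, 100], [-0.0305, 0.0255, 0.003, 0, 0, 7, 100], [0, 0, 0, 0, 0, 7, 100], [0, 0, 0, 0, 0, 7, 100], [0, 0, 0, 0, 0, 7, 100], [0, 0, 0, 0, 0, 3.5, 100], [0, 0, 0, 0, 0, 0, 100]]}}

```text
t: 1.35
eef_pos: [453.2, 337.4, 177.7]
tcp_rot: [-3.138, 0.006, 1.225]
ft_force: [0.3, -0.0, 0.0]
opening: 1.0
```

```bash
python3 -c "
from h import *
c=cam('wrist'); cv2.imwrite('pics/w0.png',c[0]); np.savez('w0.npz',i=c[0],K=c[1],R=c[2],t=c[3]); print((-c[2].T@c[3]).round(),c[2][2].round(2))
G=[(-60,17),(-60,-17),(60,-17),(0,17),(60,-9)]
th=-1.893;R=np.array([[np.cos(th),-np.sin(th)],[np.sin(th),np.cos(th)]])
for g in G: print(g,proj(c,[*(R@g+[436,320]),52]).round())
go([445,348,180],1.249,100)"
```

```text
[482. 418. 348.] [-0.11 -0.28 -0.95]
(-60, 17) [330. 191.]
(-60, -17) [289. 192.]
(60, -17) [296. 319.]
(0, 17) [331. 258.]
(60, -9) [304. 319.]
at [453.1 337.4 177.6] [-3.138  0.006  1.228] left mm 0.0
[[0.0072,-0.0112,-0.0024,-0.2,0.4,-1.2,100]]
```

View pics/w0.png

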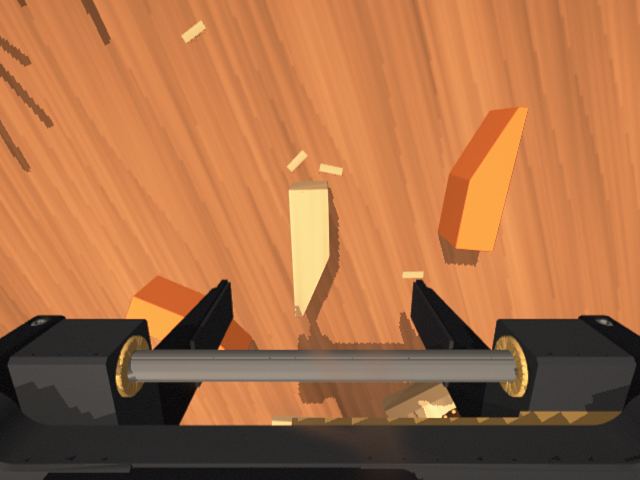

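The wrist view shows the wedge top at (290–328,188), thin end at (296,316), within about 2 px of prediction. So the pose is confirmed.

```bash
python3 -c "
from h import *
c=load('w0.npz')
G=[((327,188),(-60,17)),((290,190),(-60,-17)),((296,316),(60,-17)),((329,257),(0,17))]
w=fit([q for _,q in G],[ray(c,*p,52) for p,_ in G]);print(w, w[2]@[-28,0]+w[1])
go([*(w[2]@[-28,0]+w[1]),25],1.249,100,.035)"
```

```text
(np.float64(-1.888620217342665), array([435.92698335, 321.9597967 ]), array([[-0.31250018,  0.9499177 ],
       [-0.9499177 , -0.31250018]]), np.float64(0.9855122922706769), np.float64(1.419734265117654)) [444.67698831 348.55749234]
at [453.1 337.4 177.6] [-3.138  0.006  1.228] left mm 6.938893903907228e-15
[[0.002,-0.0025,0.0349,-0.2,0.4,-1.2,100],[0.0018,-0.0026,0.0349,0.0,0.0,-0.0,100],[0.0018,-0.0026,0.0349,-0.0,-0.0,-0.0,100],[0.0018,-0.0026,0.0349,-0.0,-0.0,-0.0,100],[0.0007,-0.001,0.0132,-0.0,-0.0,-0.0,100]]
```

Emit:
{"name": "servo_tool", "arguments": {"plan": [[0.008, -0.0115, 0.03, -0.2, 0.4, -1.2, 100], [0, 0, 0.035, 0, 0, 0, 100], [0, 0, 0.035, 0, 0, 0, 100], [0, 0, 0.03, 0, 0, 0, 100], [0, 0, 0, 0, 0, 0, 100]]}}

```text
t: 1.82
eef_pos: [445.7, 351.0, 45.6]
tcp_rot: [3.137, -0.006, 1.266]
ft_force: [-0.6, -0.6, -0.0]
opening: 0.996
```

```bash
python3 -c "
from h import *
go([444.7,348.5,25],1.253,100,.035)"
```

```text
at [445.7 351.   45.6] [ 3.137 -0.006  1.266] left mm 1.734723475976807e-14
[[-0.0028,-0.0003,0.0206,0.3,-0.4,0.8,100]]
```

Emit:
{"name": "servo_tool", "arguments": {"plan": [[-0.002, 0, 0.0205, 0.2, -0.3, 0.6, 100], [0, 0, 0, 0, 0, 0, 100], [0, 0, 0, 0, 0, 0, 30], [0, 0, 0, 0, 0, 0, 30], [0, 0, 0, 0, 0, 0, 0], [0, 0, 0, 0, 0, 0, 0], [0, 0, 0, 0, 0, 0, 0], [0, 0, 0, 0, 0, 0, 0]]}}

```text
t: 2.48
eef_pos: [447.4, 351.6, 32.9]
tcp_rot: [3.136, -0.007, 1.265]
ft_force: [-0.1, 0.0, -0.2]
opening: 0.633
```

Emit:
{"name": "servo_tool", "arguments": {"plan": [[0, 0, 0, 0, 0, 0, 0], [0, 0, 0, 0, 0, 0, 0]]}}

```text
t: 2.65
eef_pos: [447.7, 351.7, 33.9]
tcp_rot: [3.135, -0.008, 1.266]
ft_force: [0.6, 0.4, 0.3]
opening: 0.496
```

Emit:
{"name": "servo_tool", "arguments": {"plan": [[-0.002, -0.002, 0.009, 0.3, -0.3, 0.5, 20], [0, 0, 0.0005, 0, 0, 0, 0], [0, 0, 0.0005, 0, 0, 0, 0], [0, 0, 0.0005, 0, 0, 0, 0], [0, 0, 0.0005, 0, 0, 0, 0], [0, 0, 0.0005, 0, 0, 0, 0]]}}

```text
t: 3.15
eef_pos: [445.6, 350.6, 23.9]
tcp_rot: [3.14, -0.003, 1.256]
ft_force: [-1.1, 0.4, 11.3]
opening: 0.355
```

```bash
cat >> h.py <<'E'
JT,J0=-1.3482,np.array([531.6,28.3])
def jw(x,y):
    c,s=np.cos(JT),np.sin(JT); return np.array([c*x-s*y,s*x+c*y])+J0
def wj(p):
    c,s=np.cos(JT),np.sin(JT); d=np.array(p)[:2]-J0; return np.array([c*d[0]+s*d[1],-s*d[0]+c*d[1]])
YAW=JT+np.pi
E
python3 -c "
from h import *
go([445,350,40],1.25,0)
go([*jw(-170,84),42],YAW,0,.03)"
```

```text
at [445.6 350.6  23.9] [ 3.140e+00 -3.000e-03  1.256e+00] left mm 6.938893903907228e-15
[[-0.0007,-0.0003,-0.0161,0.1,-0.2,0.3,0]]
at [445.6 350.6  23.9] [ 3.140e+00 -3.000e-03  1.256e+00] left mm 0.0
[[-0.0143,0.0262,-0.0028,0.0,-0.0,-7.0,0],[-0.0174,0.0243,-0.0028,0.0,-0.0,-7.0,0],[-0.0202,0.022,-0.0029,0.0,-0.0,-7.0,0],[-0.0227,0.0194,-0.0028,0.0,-0.0,-7.0,0],[-0.0249,0.0165,-0.0028,0.0,-0.0,-2.8,0],[-0.0257,0.0152,-0.0028,0.0,0.0,0.0,0],[-0.0092,0.0054,-0.001,0.0,0.0,0.0,0]]
```

Emit:
{"name": "servo_tool", "arguments": {"plan": [[0, 0, -0.018, 0, 0, 0, 0], [-0.015, 0.026, -0.003, 0, 0, -7, 0], [-0.0175, 0.0245, -0.0025, 0, 0, -7, 0], [-0.02, 0.022, 0, 0, 0, -7, 0], [-0.0225, 0.0195, 0, 0, 0, -7, 0], [-0.025, 0.0165, 0, 0, 0, -2.5, 0], [-0.0255, 0.015, 0, 0, 0, 0, 0], [-0.02, 0.005, 0, 0, 0, 0, 0]]}}

```text
t: 3.82
eef_pos: [579.7, 198.8, 45.3]
tcp_rot: [-3.139, -0.001, 1.81]
ft_force: [-0.1, -0.5, -1.0]
opening: 0.357
```

```bash
python3 -c "
from h import *
go([*jw(-155,84),40],YAW,0,.03)
a=cam('wrist')[0]; b=cam('top')[0]
np.save('t1.npy',b)
b=cv2.resize(b[130:260,150:310],None,fx=3,fy=3,interpolation=cv2.INTER_CUBIC)
o=np.zeros((600,800,3),np.uint8);o[:390,:480]=b;o[:200,490:490+267]=cv2.resize(a,(267,200)); 
s=cam('side'); np.savez('s1.npz',i=s[0],K=s[1],R=s[2],t=s[3])
x=cv2.resize(s[0][180:270,265:375],None,fx=2.8,fy=2.2,interpolation=cv2.INTER_CUBIC); o[395:395+x.shape[0],480:480+x.shape[1]]=x
cv2.imwrite('pics/m1.png',o)"
```

```text
at [579.7 198.8  45.3] [-3.139e+00 -1.000e-03  1.810e+00] left mm 0.0
[[-0.0007,-0.0005,0.0053,-0.1,-0.1,1.0,0]]
```

View pics/m1.png

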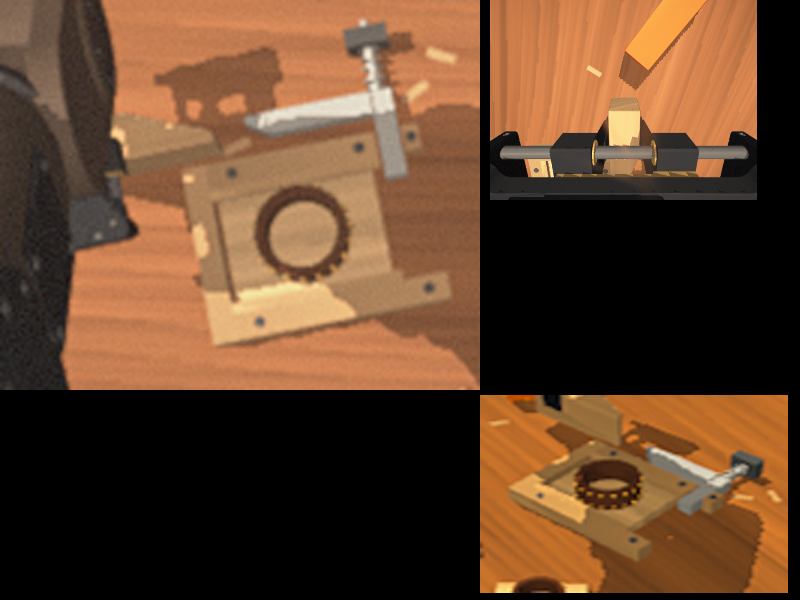

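```bash
python3 -c "
from h import *
c=load('top0.npz')
f=lambda u,v,z: ray(c,150+(u+.5)/3-.5,130+(v+.5)/3-.5,z)
for n,u,v,z in[('rail back',183,172,20),('rail front',372,133,20),('-y back',214,346,20),('-y front',452,296,20),('nose c',397,177,18),('arm lead inner',252,132,20),('wedge side a',130,174,72),('wedge tip',219,152,72)]: print(n,wj(f(u,v,z)).round(1))
p=env.state(); print('tcp jig',wj(p['eef_pos']).round(1),p['tcp_rot'][2]-YAW)
"
```

```text
rail back [-96.1  64.3]
rail front [45.3 65.3]
-y back [-97.  -66.3]
-y front [ 79.3 -64.7]
nose c [57.  29.9]
arm lead inner [-41.   83.6]
wedge side a [-126.    58.5]
wedge tip [-61.8  61.5]
tcp jig [-156.4   82.9] 0.014182262057456763
```

```bash
python3 -c "
from h import *
c=load('top0.npz')
f=lambda u,v,z: ray(c,150+(u+.5)/3-.5,130+(v+.5)/3-.5,z)
for n,u,v,z in[('a',130,174,20),('tip',219,152,20),('tip',219,152,15),('tiptop',211,130,70)]: print(n,wj(f(u,v,z)).round(1))
b=np.load('t1.npy'); cv2.imwrite('pics/z1.png',cv2.convertScaleAbs(cv2.resize(b[155:200,180:250],None,fx=10,fy=10,interpolation=cv2.INTER_CUBIC),alpha=1.6))
"
```

```text
a [-134.4   70.5]
tip [-67.5  73.7]
tip [-68.   74.9]
tiptop [-64.7  78.6]
```

View pics/z1.png

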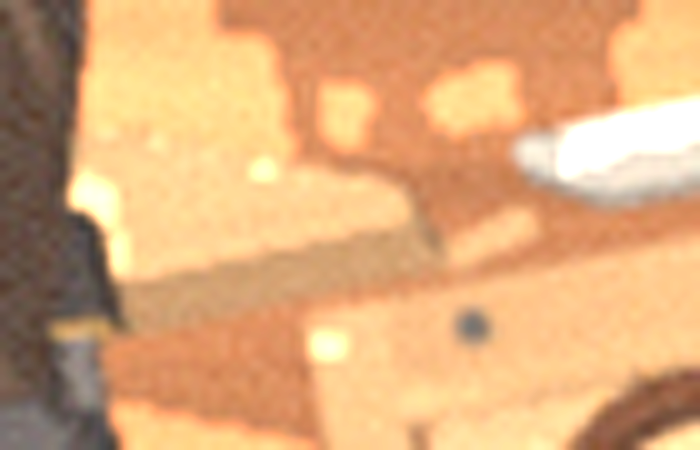

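```bash
python3 -c "
from h import *
c=load('top0.npz')
f=lambda u,v,z: ray(c,180+(u+.5)/10-.5,155+(v+.5)/10-.5,z)
for n,u,v,z in[('a top',130,286,73),('tip top',412,230,73),('a bot',130,327,21),('tip bot',438,262,21),('rail back',305,325,20),('rail x',690,242,20),('arm end in',575,195,20)]: print(n,wj(f(u,v,z)).round(1))
"
```

```text
a top [-125.1   67.9]
tip top [-64.6  68. ]
a bot [-135.1   71.4]
tip bot [-66.1  72.2]
rail back [-97.4  64.4]
rail x [-10.9  65.9]
arm end in [-33.8  81.2]
```

Emit:
{"name": "servo_tool", "arguments": {"plan": [[-0.005, 0, 0.01, 0, 0, 0.6, 0], [-0.005, 0, 0.01, 0, 0, 0, 0], [-0.005, 0, 0.003, 0, 0, 0, 0], [0, 0, 0, 0, 0, 0, 0]]}}

```text
t: 4.3
eef_pos: [580.5, 187.6, 21.6]
tcp_rot: [-3.141, -0.003, 1.798]
ft_force: [0.4, -6.0, 8.4]
opening: 0.355
```

```bash
python3 -c "
from h import *
p=env.state(); print('tcp jig',wj(p['eef_pos']).round(1),p['eef_pos'],p['tcp_rot'],p['ft_force'])
go([*jw(-120,83.5),24.5],YAW+.004,0,.015)
"
```

```text
tcp jig [-144.6   82.9] [580.52982391 187.62526487  21.56639902] [-3.14077607e+00 -3.13441063e-03  1.79805408e+00] [ 0.3738193  -6.00975061  8.38634327]
at [580.5 187.6  21.6] [-3.141e+00 -3.000e-03  1.798e+00] left mm 0.0
[[-0.0149,0.0003,-0.0018,-0.0,-0.2,0.0,0],[-0.0097,0.0002,-0.0012,-0.0,-0.0,-0.0,0]]
```

Emit:
{"name": "servo_tool", "arguments": {"plan": [[-0.008, 0.0005, -0.002, 0, 0, 0, 0], [-0.008, 0, 0, 0, 0, 0, 0], [-0.008, 0, 0, 0, 0, 0, 0], [-0.008, 0, 0, 0, 0, 0, 0], [0, 0, 0, 0, 0, 0, 0]]}}

```text
t: 4.72
eef_pos: [587.5, 156.1, 21.6]
tcp_rot: [-3.14, -0.004, 1.802]
ft_force: [-0.3, -1.8, 3.4]
opening: 0.355
```

```bash
python3 -c "
from h import *
p=env.state(); print('tcp jig',wj(p['eef_pos']).round(1),p['eef_pos'],p['tcp_rot'],p['ft_force'])
"
```

```text
tcp jig [-112.3   82.7] [587.48759006 156.07577254  21.57597154] [-3.14000458 -0.00372087  1.80214383] [-0.32464641 -1.8083509   3.42954339]
```

Emit:
{"name": "servo_tool", "arguments": {"plan": [[-0.007, 0, -0.003, 0, 0.2, 0.2, 0], [-0.007, 0, -0.001, 0, 0, 0, 0], [-0.007, 0, 0, 0, 0, 0, 0], [-0.007, 0, 0, 0, 0, 0, 0]]}}

```text
t: 5.05
eef_pos: [593.8, 127.8, 24.8]
tcp_rot: [-3.14, -0.011, 1.796]
ft_force: [0.6, 9.7, -1.6]
opening: 0.355
```

```bash
python3 -c "
from h import *
p=env.state(); print('tcp jig',wj(p['eef_pos']).round(1),p['eef_pos'],p['tcp_rot'],p['ft_force'],p['moment'])
"
```

```text
tcp jig [-83.3  82.6] [593.78430796 127.8173479   24.84197958] [-3.13960802 -0.01079585  1.79560561] [ 0.63643938  9.73181347 -1.56788449] [ 1.70582385  0.01455359 -0.23416659]
```

Emit:
{"name": "servo_tool", "arguments": {"plan": [[-0.008, 0, 0, 0, 0.4, 0, 0], [-0.008, 0, 0, 0, 0, 0, 0], [-0.008, 0, 0, 0, 0, 0, 0], [-0.007, 0, 0, 0, 0, 0, 0]]}}

```text
t: 5.38
eef_pos: [600.6, 97.8, 23.8]
tcp_rot: [-3.14, -0.024, 1.793]
ft_force: [0.9, 7.0, -1.5]
opening: 0.354
```

```bash
python3 -c "
from h import *
p=env.state(); print('tcp jig',wj(p['eef_pos']).round(1),p['eef_pos'],p['tcp_rot'],p['ft_force'],p['moment'])
"
```

```text
tcp jig [-52.5  82.6] [600.57345985  97.77914831  23.81297925] [-3.13990172 -0.02376191  1.79258434] [ 0.93804289  6.95444257 -1.51617208] [ 1.29537381 -0.09972839  0.13830105]
```

Emit:
{"name": "servo_tool", "arguments": {"plan": [[-0.006, 0, 0, 0, -0.7, 0, 0], [-0.005, 0, 0, 0, -0.5, 0, 0], [-0.003, 0, 0, 0, 0, 0, 0]]}}

```text
t: 5.63
eef_pos: [604.0, 82.7, 23.1]
tcp_rot: [-3.14, -0.004, 1.792]
ft_force: [0.5, 6.6, -1.9]
opening: 0.357
```

```bash
python3 -c "
from h import *
p=env.state(); print('tcp jig',wj(p['eef_pos']).round(1),p['eef_pos'],p['tcp_rot'],p['ft_force'],p['moment'])
"
```

```text
tcp jig [-37.1  82.6] [603.99058706  82.73409975  23.14118435] [-3.14023006 -0.00433162  1.79154585] [ 0.52554246  6.60700721 -1.90278634] [ 1.2399703  -0.1819021   0.24367772]
```

Emit:
{"name": "servo_tool", "arguments": {"plan": [[-0.003, 0, 0, 0, 0, 0, 0], [-0.003, 0, 0, 0, 0, 0, 0]]}}

```text
t: 5.8
eef_pos: [604.3, 81.9, 23.7]
tcp_rot: [-3.14, -0.013, 1.789]
ft_force: [-4.6, 35.6, 6.5]
opening: 0.356
```

```bash
python3 -c "
from h import *
p=env.state(); print('tcp jig',wj(p['eef_pos']).round(1),p['eef_pos'],p['tcp_rot'],p['ft_force'],p['moment'])
c=cam('top');d=cam('side')
a=cv2.resize(c[0][130:250,190:310],None,fx=3.3,fy=3.3,interpolation=cv2.INTER_CUBIC);b=cv2.resize(d[0][170:270,265:385],None,fx=3.3,fy=3.3,interpolation=cv2.INTER_CUBIC)
o=np.zeros((400,800,3),np.uint8);o[:396,:396]=a;o[:b.shape[0],400:400+396]=b;cv2.imwrite('pics/m2.png',o)
"
```

```text
tcp jig [-36.2  82.7] [604.26908639  81.90220738  23.6585882 ] [-3.14036427 -0.01267948  1.78917656] [-4.63456317 35.55634719  6.48482096] [6.15697689 0.73904116 0.33496756]
```

View pics/m2.png

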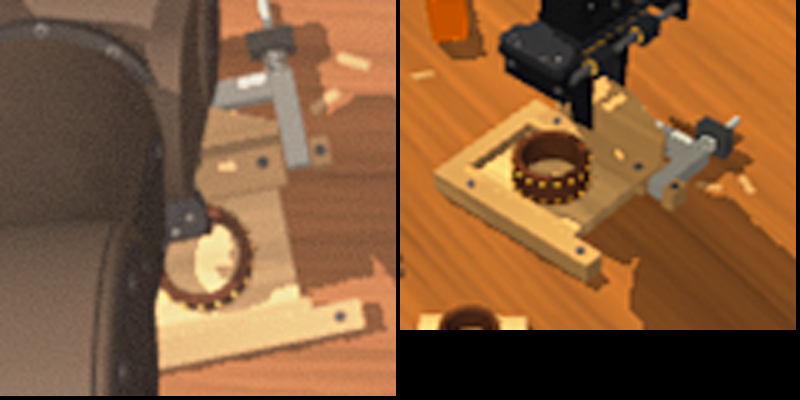

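The 35 N stop means the wedge is against the bolt, and the images show the bolt nose withdrawn. I'll release it with a limited opening, because the drum is near, and lift.

Emit:
{"name": "servo_tool", "arguments": {"plan": [[0.001, 0, 0, 0, 0, 0, 30], [0, 0, 0, 0, 0, 0, 48], [0, 0, 0, 0, 0, 0, 48], [0, 0, 0, 0, 0, 0, 48], [0, 0, 0, 0, 0, 0, 48]]}}

```text
t: 6.32
eef_pos: [603.6, 81.6, 23.7]
tcp_rot: [-3.139, -0.013, 1.791]
ft_force: [0.4, -0.7, -0.3]
opening: 0.475
```

Emit:
{"name": "servo_tool", "arguments": {"plan": [[0, 0, -0.03, 0, -0.5, 0, 48], [0, 0, -0.035, 0, 0, 0, 48], [0, 0, -0.035, 0, 0, 0, 48], [0.03, 0, -0.02, 0, 0, 0, 48], [0.04, 0, 0, 0, 0, 0, 48], [0.04, 0, 0, 0, 0, 0, 48], [0.04, 0, 0, 0, 0, 0, 48], [0, 0, 0, 0, 0, 0, 48]]}}

```text
t: 6.98
eef_pos: [572.3, 226.3, 149.8]
tcp_rot: [-3.139, -0.004, 1.779]
ft_force: [-0.7, 0.7, -0.2]
opening: 0.478
```

```bash
python3 -c "
from h import *
p=env.state(); print('tcp jig',wj(p['eef_pos']).round(1),p['eef_pos'],p['tcp_rot'],p['ft_force'])
c=cam('top');np.savez('t2.npz',i=c[0],K=c[1],R=c[2],t=c[3])
cv2.imwrite('pics/m3.png',cv2.convertScaleAbs(cv2.resize(c[0][130:250,190:310],None,fx=5,fy=5,interpolation=cv2.INTER_CUBIC),alpha=1.3))
"
```

```text
tcp jig [-184.2   83.4] [572.2928717  226.3484165  149.84503438] [-3.13861209 -0.00435112  1.77868723] [-0.73334413  0.67987818 -0.19216255]
```

View pics/m3.png

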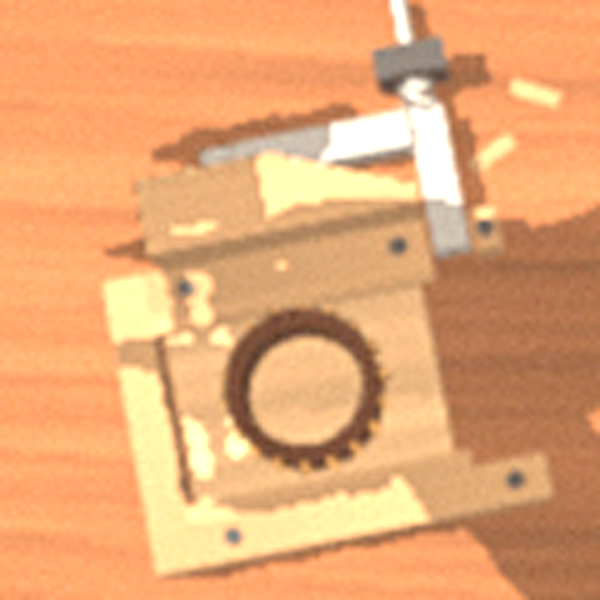

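The wedge sits in the gap with its thin tip (425,195) against the bolt, and the nose at (450,250) is withdrawn to the rail line. The drum is still in the rails, rim centre at (304,388). Next I'll put the slightly spread fingers into the bore and push low.

```bash
python3 -c "
from h import *
c=load('t2.npz'); f=lambda u,v,z: ray(c,190+(u+.5)/5-.5,130+(v+.5)/5-.5,z)
print('nose',wj(f(452,254,18)).round(1),'bolt-side tip',wj(f(420,205,10)).round(1))
d=f(304,388,42); print('drum',d,wj(d))
m=(c[0][130:250,190:310].max(2)<95).astype(np.uint8)
n,l,s,ce=cv2.connectedComponentsWithStats(m); k=[i for i in range(1,n) if s[i,4]>60]
for i in k:
  b=s[i]; print(b, wj(ray(c,190+b[0]+b[2]/2-.5,130+b[1]+b[3]/2-.5,40)))
d=jw(*wj(d)); go([d[0],d[1],110],YAW+.004,20)
"
```

```text
nose [56.3 48.9] bolt-side tip [46.5 75.2]
drum [526.65117179  44.8741791   42.        ] [-17.2577701   -1.16776914]
[47 63 21 30 98] [-2.47058530e+01 -4.84721399e-04]
at [572.9 224.1 149.7] [-3.138 -0.004  1.779] left mm 0.0
[[-0.0351,-0.0174,0.0083,-0.2,-0.2,-1.1,20],[-0.0347,-0.018,0.0084,0.0,0.0,-0.0,20],[-0.0347,-0.018,0.0084,0.0,-0.0,-0.0,20],[-0.0347,-0.018,0.0084,-0.0,-0.0,-0.0,20],[-0.0255,-0.0132,0.0062,0.0,-0.0,-0.0,20]]
```

Emit:
{"name": "servo_tool", "arguments": {"plan": [[-0.035, -0.0175, 0, -0.2, -0.2, -1, 20], [-0.035, -0.018, 0, 0, 0, 0, 20], [-0.035, -0.018, 0, 0, 0, 0, 20], [-0.035, -0.018, 0, 0, 0, 0, 20], [-0.02, -0.01, 0, 0, 0, 0, 20], [0, 0, 0, 0, 0, 0, 20]]}}

```text
t: 7.53
eef_pos: [526.6, 40.4, 148.2]
tcp_rot: [-3.141, 0.001, 1.8]
ft_force: [-0.4, 0.0, 0.5]
opening: 0.204
```

```bash
python3 -c "
from h import *
go([527,45,60],YAW+.004,20,.03)"
```

```text
at [526.6  40.4 148.2] [-3.141e+00  1.000e-03  1.800e+00] left mm 0.0
[[0.0015,0.0005,0.03,-0.0,0.1,0.2,20],[0.0015,0.0005,0.03,0.0,-0.0,-0.0,20],[0.0014,0.0004,0.0283,-0.0,-0.0,-0.0,20]]
```

Emit:
{"name": "servo_tool", "arguments": {"plan": [[0.0045, 0.0015, 0.03, 0, 0, 0, 20], [0, 0, 0.03, 0, 0, 0, 20], [0, 0, 0.02, 0, 0, 0, 20], [0, 0, 0, 0, 0, 0, 20]]}}

```text
t: 7.87
eef_pos: [528.8, 39.2, 67.5]
tcp_rot: [3.137, 0.003, 1.791]
ft_force: [-0.3, 0.0, -0.3]
opening: 0.196
```

```bash
python3 -c "
from h import *
go([527,45,19],YAW+.004,20,.02)"
```

```text
at [528.8  39.2  67.5] [3.137e+00 3.000e-03 1.791e+00] left mm 0.0
[[0.0025,-0.0003,0.0198,0.3,0.2,-0.4,20],[0.0025,-0.0002,0.0198,-0.0,-0.0,0.0,20],[0.0011,-0.0001,0.0088,0.0,-0.0,-0.0,20]]
```

Emit:
{"name": "servo_tool", "arguments": {"plan": [[0.006, 0, 0.01, 0.2, 0, 0, 12], [0.001, 0, 0.012, 0, 0, 0, 12], [0, 0, 0.012, 0, 0, 0, 12], [0, 0, 0.008, 0, 0, 0, 12], [0, 0, 0, 0, 0, 0, 12]]}}

```text
t: 8.28
eef_pos: [528.9, 46.2, 25.2]
tcp_rot: [3.139, 0.004, 1.789]
ft_force: [0.1, -0.2, 0.1]
opening: 0.12
```

```bash
python3 -c "
from h import *
print(env.state()['ft_force']);go([527,45,19],YAW+.004,20,.02)"
```

```text
[ 0.06221136 -0.15819714  0.0797896 ]
at [528.9  46.2  25.2] [3.139 0.004 1.789] left mm 3.469446951953614e-15
[[-0.0007,-0.0021,0.0062,0.2,0.2,-0.5,20]]
```

In the bore with no contact. Next I'll go lower and start sliding slowly.

Emit:
{"name": "servo_tool", "arguments": {"plan": [[0, -0.0015, 0.007, 0, 0.2, -0.5, 12], [-0.004, 0, 0, 0, 0, 0, 12], [-0.004, 0, 0, 0, 0, 0, 12], [-0.006, 0, 0.001, 0, 0, 0, 12], [-0.006, 0, 0, 0, 0, 0, 12]]}}

```text
t: 8.7
eef_pos: [533.1, 26.0, 18.7]
tcp_rot: [3.136, 0.0, 1.801]
ft_force: [-0.3, 1.6, -0.4]
opening: 0.119
```

```bash
python3 -c "
from h import *
p=env.state();print(wj(p['eef_pos']),p['ft_force']);go([*jw(150-15,-.5),18.5],YAW+.004,12,.015)"
```

```text
[2.57766047 0.93354734] [-0.33760106  1.55554294 -0.40931927]
at [533.1  26.   18.7] [3.136 0.    1.801] left mm 12.430229968861608
[[-0.015,-0.0003,0.0,0.3,0.0,0.2,12],[-0.015,-0.0002,0.0,0.0,-0.0,-0.0,12],[-0.015,-0.0002,0.0,0.0,0.0,-0.0,12],[-0.015,-0.0002,0.0,0.0,0.0,-0.0,12],[-0.015,-0.0002,0.0,0.0,0.0,-0.0,12],[-0.015,-0.0002,0.0,0.0,0.0,-0.0,12],[-0.015,-0.0002,0.0,0.0,0.0,-0.0,12],[-0.015,-0.0002,0.0,0.0,0.0,-0.0,12]]
```

Emit:
{"name": "servo_tool", "arguments": {"plan": [[-0.01, 0, 0, 0.2, 0, 0, 12], [-0.01, 0, 0, 0, 0, 0, 12], [-0.01, 0, 0, 0, 0, 0, 12], [-0.01, 0, 0, 0, 0, 0, 12], [-0.01, 0, 0, 0, 0, 0, 12]]}}

```text
t: 9.12
eef_pos: [545.8, -28.2, 19.5]
tcp_rot: [3.14, 0.001, 1.8]
ft_force: [-0.2, 0.2, 0.2]
opening: 0.119
```

```bash
python3 -c "
from h import *
p=env.state();print(wj(p['eef_pos']),p['ft_force']);go([*jw(152,-.5),18.5],YAW+.004,12,.015)"
```

```text
[58.26283425  1.33269729] [-0.15976858  0.20200728  0.15663272]
at [545.8 -28.2  19.5] [3.14e+00 1.00e-03 1.80e+00] left mm 0.0
[[-0.015,-0.0004,0.0002,0.1,0.0,0.2,12],[-0.015,-0.0004,0.0002,-0.0,-0.0,-0.0,12],[-0.015,-0.0004,0.0002,0.0,0.0,0.0,12],[-0.015,-0.0004,0.0002,0.0,0.0,0.0,12],[-0.015,-0.0004,0.0002,0.0,0.0,0.0,12],[-0.015,-0.0004,0.0002,0.0,0.0,0.0,12],[-0.0038,-0.0001,0.0,0.0,0.0,0.0,12]]
```

Emit:
{"name": "servo_tool", "arguments": {"plan": [[-0.008, 0, 0.001, 0, 0, 0, 12], [-0.008, 0, 0, 0, 0, 0, 12], [-0.008, 0, 0, 0, 0, 0, 12], [-0.008, 0, 0, 0, 0, 0, 12]]}}

```text
t: 9.45
eef_pos: [553.8, -63.9, 18.6]
tcp_rot: [3.139, 0.001, 1.798]
ft_force: [-0.3, 1.4, 1.0]
opening: 0.119
```

```bash
python3 -c "
from h import *
p=env.state();print(wj(p['eef_pos']),p['ft_force'])
c=cam('side');cv2.imwrite('pics/m4.png',cv2.resize(c[0][150:300,250:450],None,fx=3,fy=3,interpolation=cv2.INTER_CUBIC))"
```

```text
[94.86329633  1.33066265] [-0.34446781  1.42484683  0.97419667]
```

View pics/m4.png

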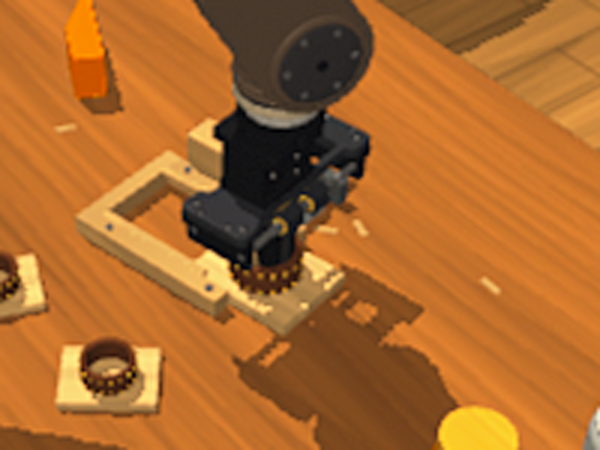

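The drum is in the fingers and sliding out flat. I'll continue.

Emit:
{"name": "servo_tool", "arguments": {"plan": [[-0.01, 0, 0, 0, 0, 0, 12], [-0.01, 0, 0, 0, 0, 0, 12], [-0.01, 0, 0, 0, 0, 0, 12], [-0.01, 0, 0, 0, 0, 0, 12], [-0.008, 0, 0, 0, 0, 0, 12], [-0.006, 0, 0, 0, 0, 0, 12], [-0.004, 0, 0, 0, 0, 0, 12], [-0.003, 0, 0, 0, 0, 0, 12]]}}

```text
t: 10.17
eef_pos: [569.4, -131.1, 18.5]
tcp_rot: [3.139, 0.001, 1.798]
ft_force: [0.1, 0.7, 0.7]
opening: 0.12
```

```bash
python3 -c "
from h import *
p=env.state();print(wj(p['eef_pos']),p['ft_force'],p['eef_pos'])"
```

```text
[163.86639063   1.70807191] [0.09186688 0.73185769 0.7441619 ] [ 569.44150554 -131.14632936   18.53696278]
```

Emit:
{"name": "servo_tool", "arguments": {"plan": [[0.007, 0, 0, 0, 0, 0, 12], [0, 0, 0, 0, 0, 0, 12], [0, 0, -0.02, 0, 0, 0, 12], [0, 0, -0.035, 0, 0, 0, 12], [0, 0, -0.04, 0, 0, 0, 12], [0, 0, -0.04, 0, 0, 0, 12], [0, 0, -0.04, 0, 0, 0, 12], [0, 0, -0.04, 0, 0, 0, 12]]}}

```text
t: 10.83
eef_pos: [563.4, -120.3, 233.0]
tcp_rot: [-3.129, -0.008, 1.801]
ft_force: [0.2, -1.2, 0.9]
opening: 0.12
```

Emit:
{"name": "servo_tool", "arguments": {"plan": [[0, -0.04, -0.02, 0, 0, 0, 12], [-0.02, -0.04, -0.02, 0, 0, 0, 12], [-0.04, -0.01, 0, 0, 0, 0, 12], [-0.04, 0, 0, 0, 0, 0, 12], [-0.04, 0, 0, 0, 0, 0, 12], [-0.04, 0, 0, 0, 0, 0, 12], [-0.02, 0, 0, 0, 0, 0, 12], [0, 0, 0, 0, 0, 0, 12]]}}

```text
t: 11.5
eef_pos: [530.6, -334.3, 283.3]
tcp_rot: [3.138, 0.007, 1.811]
ft_force: [-0.3, 0.2, 0.4]
opening: 0.12
```

```bash
python3 -c "
from h import *
p=env.state();print(p['eef_pos'],p['ft_force'])
c=cam('top');np.savez('t3.npz',i=c[0],K=c[1],R=c[2],t=c[3]);cv2.imwrite('pics/m5.png',cv2.resize(c[0][120:270,180:400],None,fx=3.5,fy=3.5,interpolation=cv2.INTER_CUBIC))"
```

```text
[ 530.62033781 -334.30921209  283.31332855] [-0.25395692  0.23937929  0.40783502]
```

View pics/m5.png

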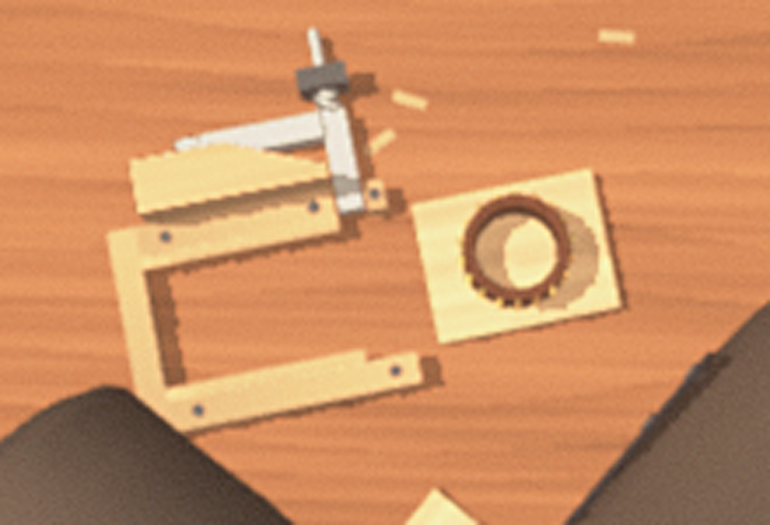

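The drum plate at (412–625,170–340) lies flat and clear of the jig, whose rail ends at about (422,370). The wedge's tip is at the bolt, and the nose at (350,210) is still withdrawn. One numeric check, then I hand in.

```bash
python3 -c "
from h import *
c=load('t3.npz'); f=lambda u,v,z: wj(ray(c,180+(u+.5)/3.5-.5,120+(v+.5)/3.5-.5,z)).round(1)
print('drum rim',f(517,250,42),'plate back corners',f(413,205,12),f(440,343,12),'nose',f(351,212,18),'rail end',f(424,384,20))
print(env.job_done())"
```

```text
drum rim [152.2   0.5] plate back corners [95.5 47.3] [ 94.8 -42.7] nose [56.2 49.3] rail end [ 79.8 -67.1]
the job is handed in; nothing more can be done
None
```

I drove the wedge home, released it, then slid the drum out of the jig flat, and handed the job in at about 11.5 s of the 64 s allowed. No verdict came back.

**Wedge:** I gripped the pale wedge and pushed it along the gap until the force rose to about 36 N, which I took as its thin end reaching the bolt. After release it stayed put.

**Drum:** I slid it with the shut-down fingers low in its bore, with forces of about 2 N or less whenever I read them. I then lifted the arm clear.

**Last checks, from the top camera:**

| Item | Measured | Needed |
|---|---|---|
| Drum along the jig's x | 152 mm | at least 134 mm |
| Plate's rear edge, x | about 95 mm | beyond the jig's end at 80 mm |
| Bolt nose, y (catch opening) | about 49 mm (about 0.018 m) | 48 mm (0.017 m) |

- **Catch margin:** the nose reading is only about 1 mm above the limit, within the roughly 2 mm camera error. The wedge being fully home implies 0.020 m.
- **Position disagreement:** at the stop, the arm's position put the wedge about 4 mm further along x than its stated home position. I put this down to error in my jig estimate or slip in the grip.
- **Not re-measured:** I never moved near the jar, tin or hammer, and did not measure them again at the end.

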